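Set and lock the water pressure regulator

ROBOT

A 6-joint arm with a two-finger parallel gripper is mounted at the origin on a cart in front of the work surface, level with it; the furniture and walls round the work are solid. World frame = base frame: x ahead of the robot, y to its left, z up, the work surface at z = 0. Lengths are in m, angles in rad, forces in N, time in s.
With the tool pointing down it reaches from about 0.25 to 0.725 m from the base axis. Payload 4 kg.
Tool frame: the origin (TCP) lies midway between the tips of the shut fingers; the grasp point (between the pads) lies bot.tcp_to_grasp behind it (bot.tcp_to_grasp is the distance from the TCP to the grasp point, in m); z points along the fingers, y is the line along which they close (so a half turn about z gives the same grasp; the last joint's range is limited). The gripper opens to 85 mm and grips with 20 to 120 N. Pads are 22 mm wide; open, the fingers measure 114 mm over their backs; the gripper's body (76 mm by 85 mm) begins 54 mm behind the grasp point. The pads swing forward as they close: fully open they stand 13 mm farther back than shut.
Start: joints at [1.315, 0.241, 0.005, 1.335, 0, 1.571], TCP at [0.127, 0.484, 0.231] pointing down, gripper open.
Joint ranges: [-2.72, 2.72], [-1.05, 1.87], [-1.09, 1.28], [-1.99, 2.15], [-1.42, 1.44], [-3.14, 3.14]. Speed limits (rad/s): [2.79, 2.79, 3.14, 3.14, 3.14, 3.14].

INTERFACE

Orientations are given as a unit quaternion [x, y, z, w].
In Python, from workcell import readout, camera, bot gives the robot as it stands. The module is installed in compiled form; this text tells all that it offers.
- The arm moves only by the tool jog_arm, never from a script. Its argument "motion" is a list of rows, each an object of numbers: "x", "y", "z": the shift along the tool's x, y, z in mm; "spin": the turn about the tool's z in degrees; "fingers": the closure, from -1 (fully open) to 1 (shut). A call has 1 to 8 rows; each row is the pose to reach, as a shift and turn from the pose commanded when the call began, along the tool's axes at that moment; what a row does not reach only later rows make up. A row lasts 1/8 s, in which the tool goes at most 62.5 mm and 10.7 degrees, less where a joint would pass 70% of its speed; a pose out of reach is approached as far as the arm can. A call with a gripper value outside its range is refused whole. The fingers move at their own pace and stop on an object; the grip force is fixed at half the most. Time passes only in rows, so rows that repeat a pose let the fingers close. It gives the time, the measured TCP pose, the force, the opening and the grip force at its end, in the units of the state.
- readout.get_obs(): the state, without advancing time (a new reading comes with each control period).
- camera(name): name is "side" or "top" or "wrist"; returns a dict with "pixels" (420x560x3 uint8, red, green, blue), "K" (3x3 intrinsics, pixels), "rvec" (rotation vector, rad) and "tvec" (3), from world to camera coordinates, as OpenCV has them. Camera axes: x right, y down, z forward; pixel columns grow to the right and rows downward; lengths in m; the calibration is good to about 2 mm. A picture is of the moment at which its call begins. There is no depth.
- bot.job_done(): hands the job in; it is judged then, once.
The state is a dict: "clock": time; "joint_pos": joint angles; "joint_vel": joint speeds; "tau": joint torques, N m; "eef_pos": TCP position; "tool_rot": TCP orientation; "ft_force": force on the tool from outside, world axes, zero at the start; "ft_torque": the same for the moment, N m; "grip_width": finger opening in m; "grasp_force": force on a finger pad.
Only numpy, scipy, OpenCV 4.12 (cv2) and the standard library are available. Lean on these libraries where they do the work, as an engineer would, in place of code of your own. Each camera call takes 0.05 s, during which the arm holds its last target. There are 200 camera calls.

TASK

Set the espresso machine's water pressure regulator: turn its black knob until the white pointer is in the red band, feel with a gentle pull for the notch hidden within the band, then pull the knob straight out (up) as far as it goes so that it locks, and let go. The regulator only stands on the table: do not lift, tip, twist or drag it, and leave the tamper, jigger and cup beside it as they are.

Things in the scene. Friction and masses are not known exactly. Their poses are not given: they have to be found in the camera images.
- regulator: Grey regulator box, 150 x 120 x 45 mm on four rubber feet, standing loose on the table; 1.5 to 2 kg in all, so an upward pull of some 15 N lifts it. Origin: centre of its underside, z up, -x is its front. An upright aluminium collar (80 mm across) stands at its centre and the knob comes up through it; the knob's axis is the box's z axis. Brass unions stick out 19 mm at both y sides.
- knob_grip (a point): Where to grip the black knob: on its axis, 100 mm above the box's underside (112 mm once pulled out). The grip is an upright bar 50 long, 14 thick, 40 high (78 to 118 mm above the table, 5 mm above the collar): pinch its 14 mm from above. Site x runs along the bar, y across it, z up; the white line on the bar's -x half and end is the pointer.
- knob_turn (a joint): Angle of the knob on the box, rad, growing counter-clockwise seen from above; at 0 the pointer points along the box's -x. Stiff (0.1 N m), limits -0.6 and 1.8, stays where it is left. It starts clockwise of the red band, so it is to be turned counter-clockwise.
- preset_ring (a joint): Angle of the collar on the box, rad, same sense and zero as knob_turn: it is the angle of the middle of the red band, which reaches 0.33 rad to either side. The pointer is at the band's middle when knob_turn equals it. The collar is very stiff and is not to be turned.
- collar_top (a point): Centre of the collar's top, on the knob's axis, 73 mm above the box's underside. Hidden in the collar is one notch, about 0.07 rad wide (feel at least every 0.05 rad), anywhere within 0.3 rad of the band's middle. In the notch the knob pulls up 12 mm against about 3.5 N to a firm stop, stays there and no longer turns. Elsewhere it stops firmly after 1.5 mm, and a harder pull lifts the box.
- band_mark (a point): Middle of the red band on the collar's flat top, 34 mm from the knob's axis, 73 mm above the box's underside. The point's -x axis points outward from the knob's axis.
- tamper: Bystander: tamper with a round steel foot and wooden handle, 57 mm across, 92 mm high, origin at its underside.
- jigger_steel: Bystander: steel double-cone jigger, 44 mm across, 75 mm high, origin at its underside.
- cup: Bystander: cream espresso cup with a handle, 59 x 83 x 55 mm, origin at its underside.
- box_front (a point): Middle of the box's front face (its -x side), 75 mm from the knob's axis, 25 mm above its underside: shows whether the box is dragged or twisted.

How it is judged:
By the outcome, as a careful person would: the job done as asked, in the order asked, and still so for the second after the job is handed in, with the robot touching nothing.
It also fails if it takes over 64 s, if anything falls off the work surface, if the arm or the gripper's body presses on something with over 40 N, if the wrist force passes 120 N, or if a joint passes its speed limit or range.

## Working session

There is one attempt and no reset: what is moved stays moved. The work goes in short steps, Python scripts to look and compute and a tool call to move; the robot and the scene stay as the last step left them, time stands still between calls to the robot, and variables do not carry over. Pictures are saved under pics/ and viewed, at most 10 in all, crops included, and the job is handed in when it is done.

Besides the shell and the picture viewer there is one more tool, called after "Request:" as a command line: name --argument value ..., lists and objects as JSON in quotes. jog_arm: Moves the arm, as the interface text tells. Its arguments: {"type":"object","properties":{"motion":{"type":"array"}},"required":["motion"]}

```bash
mkdir -p pics
python3 - <<'E'
from workcell import readout, camera, bot
import cv2,pickle
o=readout.get_obs()
print({k:(v if not hasattr(v,'round') else v.__class__ and v) for k,v in o.items()}, bot.tcp_to_grasp)
for n in ("top","side"):
    c=camera(n); cv2.imwrite(f"pics/{n}0.png",c["pixels"][:,:,::-1]); pickle.dump(c,open(n+".pkl","wb"))
E
```

```text
{'clock': 0.0, 'joint_pos': array([ 1.31501105e+00,  2.41416486e-01,  3.74906567e-03,  1.33517471e+00,
       -9.73951454e-06,  1.57080861e+00]), 'joint_vel': array([-0.00126218, -0.00035924,  0.0013165 , -0.00091033,  0.00065224,
       -0.00097781]), 'tau': array([ 1.21951725e-03, -3.72319579e+01,  2.52406830e+01,  1.70493324e-02,
        7.77308560e-05,  7.11699339e-07]), 'eef_pos': array([0.12635111, 0.48314148, 0.23042066]), 'tool_rot': array([ 1.27550299e-01,  9.91831576e-01, -1.01516756e-03, -1.25628802e-04]), 'ft_force': array([0.33085199, 0.37995599, 0.21327074]), 'ft_torque': array([-0.01859938,  0.0306221 ,  0.00531927]), 'grasp_force': 0.0, 'grip_width': 0.08520716703870534} 0.0187
```

View pics/top0.png

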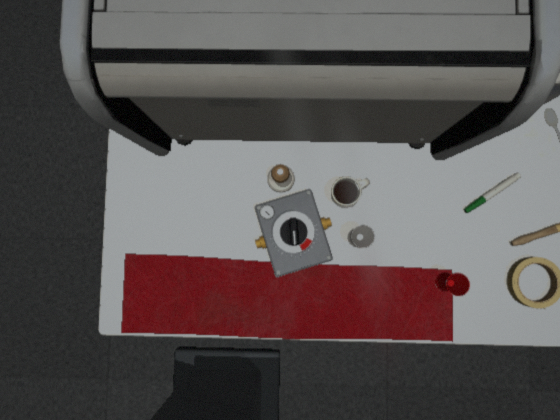

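The top view shows the box centred near (293,232), the red band near (306,244), tamper (280,178), cup (346,192) and jigger (361,237). I'll enlarge it.

Run:
```python
import cv2
i=cv2.imread("pics/top0.png")[180:285,240:380]
cv2.imwrite("pics/top0c.png",cv2.resize(i,None,fx=5.6,fy=5.6,interpolation=cv2.INTER_CUBIC))
```

```text
(no output)
```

View pics/top0c.png

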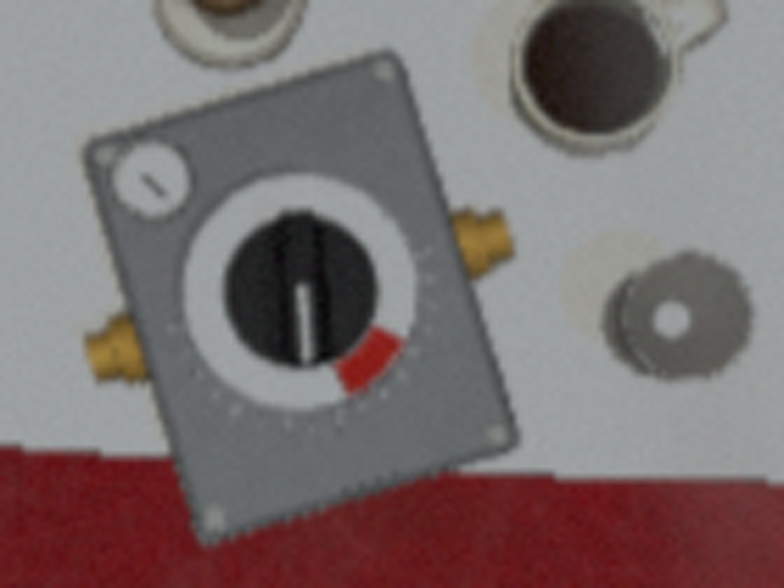

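View pics/side0.png

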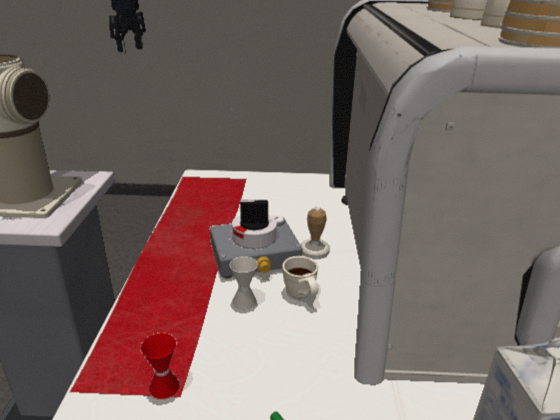

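Crop: box corners at (88,148), (395,52), (517,447), (208,545). The collar centre is (300,291), the band middle (370,360), and the pointer runs (301,285) to (308,362). In the side view the machine stands behind the tamper and the space above the box is free.

```bash
cat > h.py <<'E'
import numpy as np,cv2
def ray(c,u,v,z):
    R,_=cv2.Rodrigues(np.array(c["rvec"],float)); t=np.array(c["tvec"],float).ravel()
    d=R.T@np.linalg.inv(c["K"])@np.array([u,v,1.]); o=-R.T@t
    return o+d*(z-o[2])/d[2]
E
python3 - <<'E'
import pickle,numpy as np
from h import *
from scipy.spatial.transform import Rotation as Ro
from workcell import readout
c=pickle.load(open("top.pkl","rb"))
f=lambda p,z:ray(c,(p[0]+.5)/5.6-.5+240,(p[1]+.5)/5.6-.5+180,z)
cor=[f(p,.045) for p in [(88,148),(395,52),(517,447),(208,545)]]
for q in cor: print(q.round(4))
print("mean",np.mean(cor,0))
ctr=f((300,291),.073); print("collar",ctr)
b=f((370,360),.073)
back=(cor[0]+cor[1])/2-(cor[2]+cor[3])/2
lr=(cor[0]+cor[3])/2-(cor[1]+cor[2])/2
print("len",np.linalg.norm(back),np.linalg.norm(lr))
yaw=np.arctan2(back[1],back[0]); yaw2=np.arctan2(lr[1],lr[0])-np.pi/2
bd=b-ctr; ba=np.arctan2(bd[1],bd[0]); print("yaw",yaw,yaw2,"band world",ba,np.linalg.norm(bd),"rel",ba-yaw-np.pi)
pi,po=f((301,285),.118),f((308,362),.118); pd=po-pi
print("ptr",pi,po,"dir world",np.arctan2(pd[1],pd[0]),"len",np.linalg.norm(pd))
print("tool R",Ro.from_quat(readout.get_obs()["tool_rot"]).as_matrix().round(3))
print("collar edges",f((184,291),.073),f((416,291),.073),f((300,172),.073),f((300,409),.073))
E
```

```text
[ 0.6003 -0.1351  0.045 ]
[ 0.6368 -0.2443  0.045 ]
[ 0.4971 -0.2893  0.045 ]
[ 0.4604 -0.181   0.045 ]
mean [ 0.54865477 -0.21242393  0.045     ]
collar [ 0.54957616 -0.21156905  0.073     ]
len 0.1469553977743959 0.11473100691357482
yaw 0.31414080862489296 0.32434001468526374 band world -2.3306614452235763 0.03371131436707586 rel -5.786394907438263
ptr [ 0.54983783 -0.21145479  0.118     ] [ 0.52477834 -0.21417394  0.118     ] dir world -3.033507822391654 len 0.02520658287843086
tool R [[-0.967  0.253 -0.   ]
 [ 0.253  0.967 -0.002]
 [-0.    -0.002 -1.   ]]
collar edges [ 0.54880136 -0.17159884  0.073     ] [ 0.55034928 -0.25145222  0.073     ] [ 0.5907038  -0.21085009  0.073     ] [ 0.50910564 -0.21227652  0.073     ]
```

Request:
jog_arm --motion '[{"x": -37,"y": -35,"z": 0,"spin": -3},{"x": -73,"y": -71,"z": 0,"spin": -6},{"x": -110,"y": -106,"z": 0,"spin": -9},{"x": -146,"y": -141,"z": 0,"spin": -12},{"x": -183,"y": -177,"z": 0,"spin": -15},{"x": -219,"y": -212,"z": 0,"spin": -18},{"x": -256,"y": -247,"z": 0,"spin": -21},{"x": -293,"y": -283,"z": 0,"spin": -21}]'

```text
validation failed for argument at $.mo...
```

```bash
cat > go.py <<'E'
import numpy as np,sys
from workcell import readout
from scipy.spatial.transform import Rotation as Ro
o=readout.get_obs(); R=Ro.from_quat(o["tool_rot"]).as_matrix()
t=np.array([float(a) for a in sys.argv[1:4]])
print("t",o["clock"],"pos",o["eef_pos"].round(4),"yaw_y",np.arctan2(R[1,1],R[0,1]).round(4),"z",R[:,2].round(4),"q",o["joint_pos"].round(3))
print("move mm",(R.T@(t-o["eef_pos"])*1000).round(1),"F",o["ft_force"].round(2),"T",o["ft_torque"].round(3),"w",o["grip_width"])
E
python3 go.py .5495 -.212 .200
```

```text
t 0.1 pos [0.1264 0.4832 0.2305] yaw_y 1.315 z [-5.0e-04 -1.8e-03 -1.0e+00] q [ 1.315  0.241  0.004  1.335 -0.     1.571]
move mm [-585.3 -565.5   31.6] F [0.59 0.59 0.3 ] T [ 0.031 -0.029 -0.036] w 0.08563872974727421
```

Request:
jog_arm --motion '[{"x": -37,"y": -35,"z": 0,"spin": -3,"fingers": -1},{"x": -73,"y": -71,"z": 0,"spin": -6,"fingers": -1},{"x": -110,"y": -106,"z": 0,"spin": -9,"fingers": -1},{"x": -146,"y": -141,"z": 0,"spin": -12,"fingers": -1},{"x": -183,"y": -177,"z": 0,"spin": -15,"fingers": -1},{"x": -219,"y": -212,"z": 0,"spin": -18,"fingers": -1},{"x": -256,"y": -247,"z": 0,"spin": -21,"fingers": -1},{"x": -293,"y": -283,"z": 0,"spin": -21,"fingers": -1}]'

```text
clock: 1.1
eef_pos: [0.3388, 0.1343, 0.2312]
tool_rot: [-0.056, 0.998, 0.0, -0.0]
ft_force: [1.3, 1.5, 0.1]
grip_width: 0.0857
grasp_force: 0.0
```

```bash
python3 go.py .5495 -.212 .200
```

```text
t 1.1 pos [0.3388 0.1343 0.2312] yaw_y 1.682 z [-0.e+00  1.e-04 -1.e+00] q [ 0.377 -0.03  -0.302  1.298  0.     0.266]
move mm [-171.  -367.5   31.1] F [1.27 1.48 0.11] T [ 0.019 -0.05   0.017] w 0.08566022751407802
```

Request:
jog_arm --motion '[{"x": -24,"y": -52,"z": 0,"spin": 0,"fingers": -1},{"x": -49,"y": -105,"z": 0,"spin": 0,"fingers": -1},{"x": -73,"y": -157,"z": 0,"spin": 0,"fingers": -1},{"x": -98,"y": -210,"z": 0,"spin": 0,"fingers": -1},{"x": -122,"y": -262,"z": 5,"spin": 0,"fingers": -1},{"x": -147,"y": -315,"z": 15,"spin": 0,"fingers": -1},{"x": -171,"y": -367,"z": 30,"spin": 0,"fingers": -1},{"x": -171,"y": -367,"z": 30,"spin": 0,"fingers": -1}]'

```text
clock: 2.1
eef_pos: [0.5487, -0.2129, 0.1971]
tool_rot: [-0.053, 0.999, 0.001, -0.003]
ft_force: [-1.7, 0.6, 0.3]
grip_width: 0.0857
grasp_force: 0.0
```

```bash
python3 go.py .5495 -.212 .0815
python3 - <<'E'
from workcell import camera
import cv2,pickle
c=camera("wrist"); cv2.imwrite("pics/w1.png",c["pixels"][:,:,::-1]); pickle.dump(c,open("w1.pkl","wb"))
E
```

```text
t 2.1 pos [ 0.5487 -0.2129  0.1971] yaw_y 1.6771 z [-0.0054  0.0016 -1.    ] q [-0.37   0.437  0.196  1.335 -0.    -0.476]
move mm [ -1.5   0.6 115.6] F [-1.71  0.63  0.34] T [0.035 0.031 0.003] w 0.08565788264791009
```

View pics/w1.png

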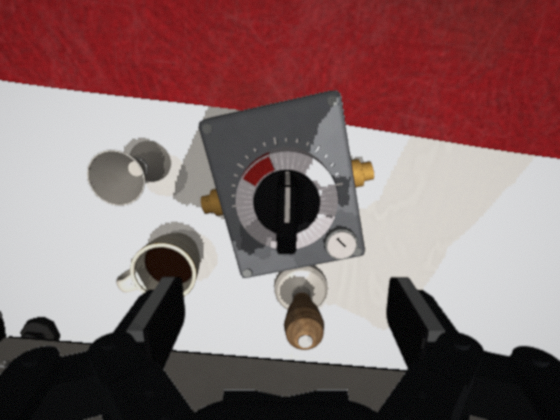

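The wrist view shows the bar at about (288,170) to (287,250) and the red band at (258,171). I'll enlarge this one too, for the angles.

Run:
```python
import cv2
i=cv2.imread("pics/w1.png")[140:260,210:370]
cv2.imwrite("pics/w1c.png",cv2.resize(i,None,fx=5,fy=5,interpolation=cv2.INTER_CUBIC))
```

```text
(no output)
```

View pics/w1c.png

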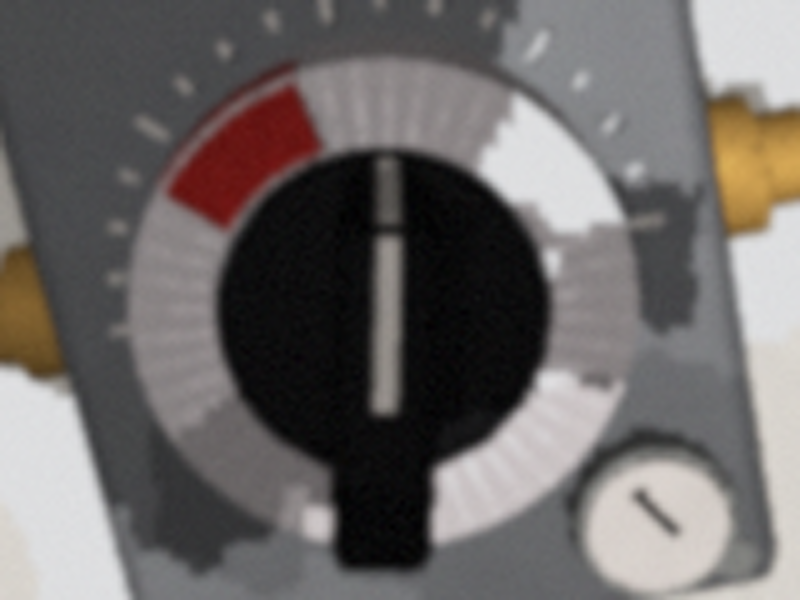

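Run:
```python
import pickle,numpy as np
from h import *
c=pickle.load(open("w1.pkl","rb"))
f=lambda p,z:ray(c,(p[0]+.5)/5-.5+210,(p[1]+.5)/5-.5+140,z)
a=lambda d:np.arctan2(d[1],d[0])
e,n,k=f((388,235),.118),f((385,415),.118),f((384,567),.118)
print("bar",e,n,k,"mid",(e+k)/2,"ang",a(e-k),np.linalg.norm(e-k))
L,R_,T,B=[f(p,.073) for p in [(128,315),(640,315),(384,57),(384,548)]]
print("collar",L,R_,T,B); ctr=np.array([(T+B)[0]/2,(L+R_)[1]/2,.073]);print(ctr)
cs=[f(p,.073) for p in [(168,190),(293,85),(228,228),(322,150)]]
for q in cs: print(a(q-ctr),np.linalg.norm(q-ctr))
print("band",a(np.mean(cs,0)-ctr))
```

```text
bar [ 0.5252457  -0.21481693  0.118     ] [ 0.54995768 -0.2125364   0.118     ] [ 0.57212541 -0.21027839  0.118     ] mid [ 0.54868556 -0.21254766  0.118     ] ang -3.0450810228387453 0.04709888623614218
collar [ 0.55376343 -0.25273527  0.073     ] [ 0.54520599 -0.17220365  0.073     ] [ 0.50903057 -0.21684964  0.073     ] [ 0.5894329  -0.20817108  0.073     ]
[ 0.54923174 -0.21246946  0.073     ]
-2.0018793144450022 0.03895112436775322
-2.6687303758219048 0.03877859511250517
-1.9832609408438335 0.028031068443504812
-2.6843356737106516 0.02790218149859908
band -2.3338771111191456
```

Request:
jog_arm --motion '[{"x": 0,"y": 0,"z": 25,"spin": 0,"fingers": -1},{"x": 0,"y": 0,"z": 50,"spin": 0,"fingers": -1},{"x": 0,"y": 0,"z": 70,"spin": 0,"fingers": -0.4},{"x": 0,"y": 0,"z": 80,"spin": 0,"fingers": 0},{"x": 0,"y": 0,"z": 80,"spin": 0,"fingers": 0}]'

```text
clock: 2.78
eef_pos: [0.5484, -0.2091, 0.1214]
tool_rot: [-0.056, 0.998, 0.0, -0.0]
ft_force: [0.6, -0.0, -0.0]
grip_width: 0.0424
grasp_force: 0.0
```

```bash
python3 go.py .5493 -.2124 .0815
```

```text
t 2.775 pos [ 0.5484 -0.2091  0.1214] yaw_y 1.6826 z [-8.e-04  4.e-04 -1.e+00] q [-0.364  0.477  0.057  1.151  0.    -0.476]
move mm [-0.6 -3.4 39.9] F [ 0.63 -0.03 -0.01] T [-0.005 -0.041 -0.035] w 0.04239998291757558
```

Request:
jog_arm --motion '[{"x": -0.6,"y": -3.4,"z": 10,"spin": 0.6,"fingers": 0},{"x": -0.6,"y": -3.4,"z": 25,"spin": 0.6,"fingers": 0},{"x": -0.6,"y": -3.4,"z": 39.5,"spin": 0.6,"fingers": 0},{"x": -0.6,"y": -3.4,"z": 39.5,"spin": 0.6,"fingers": 0.3},{"x": -0.6,"y": -3.4,"z": 39.5,"spin": 0.6,"fingers": 0.3}]'

```text
clock: 3.4
eef_pos: [0.5499, -0.2134, 0.0817]
tool_rot: [-0.05, 0.999, 0.0, -0.0]
ft_force: [0.6, -0.2, -0.3]
grip_width: 0.0296
grasp_force: 0.0
```

```bash
python3 go.py .5493 -.2124 .0815
```

```text
t 3.4 pos [ 0.5499 -0.2134  0.0817] yaw_y 1.671 z [-3.e-04  1.e-04 -1.e+00] q [-0.37   0.517  0.01   1.064  0.    -0.47 ]
move mm [0.4 1.1 0.2] F [ 0.56 -0.19 -0.26] T [-0.019 -0.069  0.017] w 0.02960973834260127
```

Request:
jog_arm --motion '[{"x": 0.3,"y": 0.9,"z": 0,"spin": 0,"fingers": 0.3},{"x": 0.3,"y": 0.9,"z": 0,"spin": 0,"fingers": 0.5},{"x": 0.3,"y": 0.9,"z": 0,"spin": 0,"fingers": 0.6},{"x": 0.3,"y": 0.9,"z": 0,"spin": 0,"fingers": 0.7},{"x": 0.3,"y": 0.9,"z": 0,"spin": 0,"fingers": 1},{"x": 0.3,"y": 0.9,"z": 0,"spin": 0,"fingers": 1}]'

```text
clock: 4.15
eef_pos: [0.5496, -0.2121, 0.0822]
tool_rot: [-0.05, 0.999, 0.0, 0.0]
ft_force: [-1.2, 2.9, 4.5]
grip_width: 0.0135
grasp_force: 58.5
```

```bash
python3 go.py .5493 -.2124 .0815
```

```text
t 4.15 pos [ 0.5496 -0.2121  0.0822] yaw_y 1.6713 z [ 6.e-04  7.e-04 -1.e+00] q [-3.690e-01  5.150e-01  8.000e-03  1.064e+00  1.000e-03 -4.690e-01]
move mm [ 0.3 -0.3  0.7] F [-1.24  2.9   4.54] T [ 0.706  0.216 -0.125] w 0.013471098089159562
```

Request:
jog_arm --motion '[{"x": 0,"y": 0,"z": -0.4,"spin": -3,"fingers": 1},{"x": 0,"y": 0,"z": -0.4,"spin": -6,"fingers": 1},{"x": 0,"y": 0,"z": -0.4,"spin": -9,"fingers": 1},{"x": 0,"y": 0,"z": -0.4,"spin": -12,"fingers": 1},{"x": 0,"y": 0,"z": -0.4,"spin": -15,"fingers": 1},{"x": 0,"y": 0,"z": -0.4,"spin": -18,"fingers": 1},{"x": 0,"y": 0,"z": -0.4,"spin": -21,"fingers": 1},{"x": 0,"y": 0,"z": -0.4,"spin": -22.5,"fingers": 1}]'

```text
clock: 5.15
eef_pos: [0.5496, -0.212, 0.0822]
tool_rot: [-0.245, 0.97, 0.0, 0.0]
ft_force: [-0.6, 3.2, 3.3]
grip_width: 0.0133
grasp_force: 58.4
```

```bash
python3 go.py .5493 -.2124 .0815
```

```text
t 5.15 pos [ 0.5496 -0.212   0.0822] yaw_y 2.0649 z [ 2.e-04  1.e-03 -1.e+00] q [-3.690e-01  5.150e-01  8.000e-03  1.064e+00  1.000e-03 -8.630e-01]
move mm [ 0.4 -0.3  0.7] F [-0.65  3.23  3.34] T [ 0.794  0.07  -0.12 ] w 0.013316625062494682
```

Request:
jog_arm --motion '[{"x": 0,"y": 0,"z": -1,"spin": 0,"fingers": 1},{"x": 0,"y": 0,"z": -2,"spin": 0,"fingers": 1},{"x": 0,"y": 0,"z": -3,"spin": 0,"fingers": 1},{"x": 0,"y": 0,"z": -3,"spin": 0,"fingers": 1}]'

```text
clock: 5.65
eef_pos: [0.5494, -0.212, 0.0849]
tool_rot: [-0.244, 0.97, 0.001, -0.0]
ft_force: [1.9, 4.7, -3.8]
grip_width: 0.0131
grasp_force: 58.3
```

Request:
jog_arm --motion '[{"x": 0,"y": 0,"z": -0.5,"spin": 0,"fingers": 1},{"x": 0,"y": 0,"z": -1,"spin": 0,"fingers": 1},{"x": 0,"y": 0,"z": -1,"spin": 0,"fingers": 1}]'

```text
clock: 6.02
eef_pos: [0.5495, -0.212, 0.0861]
tool_rot: [-0.244, 0.97, 0.0, 0.0]
ft_force: [2.3, 4.1, -2.6]
grip_width: 0.0133
grasp_force: 58.3
```

Request:
jog_arm --motion '[{"x": 0,"y": 0,"z": -1,"spin": 0,"fingers": 1},{"x": 0,"y": 0,"z": -2,"spin": 0,"fingers": 1},{"x": 0,"y": 0,"z": -2,"spin": 0,"fingers": 1}]'

```text
clock: 6.4
eef_pos: [0.5495, -0.212, 0.0882]
tool_rot: [-0.244, 0.97, 0.0, 0.0]
ft_force: [2.7, 4.9, -2.7]
grip_width: 0.0133
grasp_force: 58.3
```

```bash
python3 go.py .5493 -.2124 .0815;  python3 - <<'E'
from workcell import camera
import cv2,pickle
c=camera("side"); i=c["pixels"][:,:,::-1][170:290,200:340]
j=cv2.imread("pics/side0.png")[170:290,200:340]
cv2.imwrite("pics/s2.png",cv2.hconcat([cv2.resize(j,(400,343)),cv2.resize(i,(400,343))]))
E
```

```text
t 6.4 pos [ 0.5495 -0.212   0.0882] yaw_y 2.064 z [-0.e+00  9.e-04 -1.e+00] q [-3.690e-01  5.090e-01  1.600e-02  1.078e+00  1.000e-03 -8.620e-01]
move mm [ 0.3 -0.2  6.7] F [ 2.69  4.94 -2.72] T [ 1.093 -0.468  0.017] w 0.013344398556262214
```

View pics/s2.png

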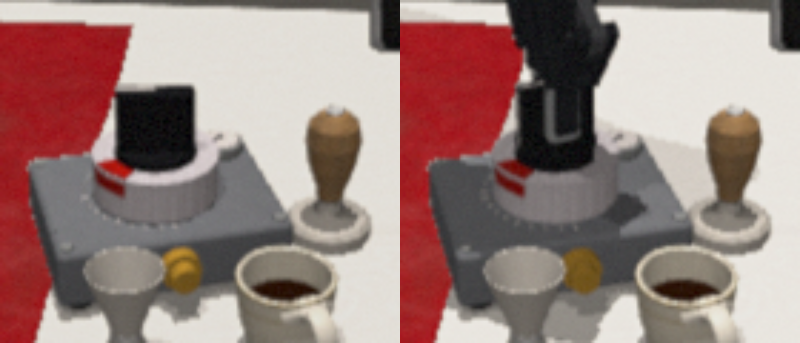

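The box stayed put while the knob rose 6 mm at a steady 3 N, so the knob is in the notch. I'll go on to the stop.

Request:
jog_arm --motion '[{"x": 0,"y": 0,"z": -1.5,"spin": 0,"fingers": 1},{"x": 0,"y": 0,"z": -3,"spin": 0,"fingers": 1},{"x": 0,"y": 0,"z": -4.5,"spin": 0,"fingers": 1},{"x": 0,"y": 0,"z": -5.5,"spin": 0,"fingers": 1},{"x": 0,"y": 0,"z": -5.5,"spin": 0,"fingers": 1}]'

```text
clock: 7.08
eef_pos: [0.5495, -0.2121, 0.0937]
tool_rot: [-0.244, 0.97, 0.0, 0.0]
ft_force: [2.5, 4.8, -2.1]
grip_width: 0.0136
grasp_force: 58.4
```

Request:
jog_arm --motion '[{"x": 0,"y": 0,"z": -0.5,"spin": 0,"fingers": 1},{"x": 0,"y": 0,"z": -1,"spin": 0,"fingers": 1},{"x": 0,"y": 0,"z": -1,"spin": 0,"fingers": 1}]'

```text
clock: 7.45
eef_pos: [0.5495, -0.2121, 0.0944]
tool_rot: [-0.244, 0.97, 0.0, 0.0]
ft_force: [2.1, 5.0, -3.6]
grip_width: 0.0136
grasp_force: 58.4
```

Request:
jog_arm --motion '[{"x": 0,"y": 0,"z": -0.5,"spin": 0,"fingers": 1},{"x": 0,"y": 0,"z": -0.8,"spin": 0,"fingers": 1},{"x": 0,"y": 0,"z": -0.8,"spin": 0,"fingers": 1}]'

```text
clock: 7.82
eef_pos: [0.5494, -0.2121, 0.0944]
tool_rot: [-0.244, 0.97, 0.001, -0.0]
ft_force: [3.3, 3.9, -8.5]
grip_width: 0.013
grasp_force: 58.4
```

The pull met a firm stop at 8.5 N with no further motion. I'll relax and let go.

Request:
jog_arm --motion '[{"x": 0,"y": 0,"z": 0.6,"spin": 0,"fingers": 1},{"x": 0,"y": 0,"z": 0.9,"spin": 0,"fingers": 1},{"x": 0,"y": 0,"z": 0.9,"spin": 0,"fingers": 0.5},{"x": 0,"y": 0,"z": 0.9,"spin": 0,"fingers": 0.3},{"x": 0,"y": 0,"z": 0.9,"spin": 0,"fingers": 0.2},{"x": 0,"y": 0,"z": 0.9,"spin": 0,"fingers": 0}]'

```text
clock: 8.57
eef_pos: [0.5494, -0.2129, 0.0948]
tool_rot: [-0.244, 0.97, -0.0, 0.0]
ft_force: [-0.7, 0.6, 0.2]
grip_width: 0.0428
grasp_force: 0.0
```

Request:
jog_arm --motion '[{"x": 0,"y": 0,"z": -10,"spin": 0,"fingers": 0},{"x": 0,"y": 0,"z": -30,"spin": 0,"fingers": 0},{"x": 0,"y": 0,"z": -60,"spin": 0,"fingers": 0},{"x": 0,"y": 0,"z": -90,"spin": 0,"fingers": 0},{"x": 0,"y": 0,"z": -120,"spin": 0,"fingers": 0},{"x": 0,"y": 0,"z": -120,"spin": 0,"fingers": 0},{"x": 0,"y": 0,"z": -120,"spin": 0,"fingers": 0}]'

```text
clock: 9.45
eef_pos: [0.5492, -0.2124, 0.2144]
tool_rot: [-0.244, 0.97, 0.0, -0.0]
ft_force: [0.3, -0.1, -0.2]
grip_width: 0.0425
grasp_force: 0.0
```

Run:
```python
from workcell import camera
import cv2,pickle
c=camera("side"); i=c["pixels"][:,:,::-1][170:290,200:340]
w=camera("wrist"); pickle.dump(w,open("w3.pkl","wb")); k=w["pixels"][:,:,::-1][60:320,140:440]
cv2.imwrite("pics/s3.png",cv2.hconcat([cv2.resize(i,(400,343)),cv2.resize(k,(396,343))]))
```

```text
(no output)
```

View pics/s3.png

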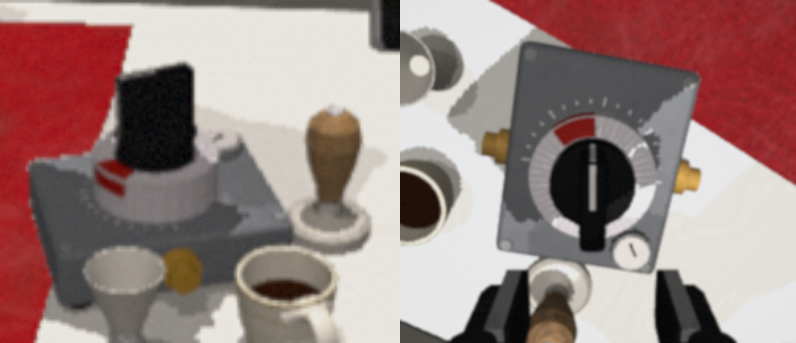

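The knob stands raised after release, with its pointer (593,147) just inside the band's edge (596). The box and the bystanders look unmoved.

```bash
python3 -c "
from workcell import bot
print(bot.job_done())"
```

```text
the job is handed in; nothing more can be done
None
```

The knob was turned into the red band, found the notch near the band's clockwise edge, was pulled up about 12 mm to its stop and stayed up when released; the pointer is only just inside the band, the box and bystanders look unmoved, and the job is handed in (about 9.5 s used).

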